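# Set out the birdhouse fittings round the turntable

## Robot

A 6-joint arm with a two-finger parallel gripper is mounted at the origin on the work surface. World frame = base frame: x ahead of the robot, y to its left, z up, the work surface at z = 0. Lengths are in m, angles in rad, forces in N, time in s.
With the tool pointing down it reaches from about 0.275 to 0.825 m from the base axis. Payload 4.9 kg.
Tool frame: the origin (TCP) lies midway between the tips of the shut fingers; the grasp point (between the pads) lies 19 mm behind it (grasp_offset is the z of the grasp point in the tool frame, in m); z points along the fingers, y is the line along which they close (so a half turn about z gives the same grasp; the last joint's range is limited). The gripper opens to 85 mm and grips with 20 to 120 N. Pads are 22 mm wide; open, the fingers measure 114 mm over their backs; the gripper's body (76 mm by 85 mm) begins 54 mm behind the grasp point. The pads swing forward as they close: fully open they stand 13 mm farther back than shut.
Start: joints at [1.149, 0.326, -0.193, 1.052, 0, 1.437], TCP at [0.156, 0.527, 0.231] pointing down, gripper open.
Joint ranges: [-2.65, 2.65], [-0.97, 1.79], [-1.3, 1.35], [-1.93, 2.1], [-1.47, 1.37], [-3.14, 3.14]. Speed limits (rad/s): [2.57, 2.57, 3.14, 3.14, 3.14, 3.14].

## Interface

Orientations are given as a 3x3 rotation matrix whose columns are the frame's x, y, z axes.
In Python, from cell import * gives the robot as it stands.
- The arm moves only by the tool carry_out, never from a script. Its argument "increments" is a list of rows, each a list of 5 numbers: the shift along the tool's x, y, z in cm, then the turn about the tool's z in degrees, then the closure, from 0 (fully open) to 1 (shut). In form: [[tx, ty, tz, turn, jaw], ...]. A call has exactly 10 rows; each row shifts and turns the commanded pose from where the row before left it, along the tool's axes as they then stand; what a row does not reach is not made up. A row lasts 1/8 s, in which the tool goes at most 62.5 mm and 10.7 degrees, less where a joint would pass 70% of its speed; a pose out of reach is approached as far as the arm can. A call is refused whole if a number of a shift passes 6.25 or a number of a turn 10.7, either way. A call with a gripper value outside its range is refused whole. The fingers move at their own pace and stop on an object; the grip force is fixed at half the most. Time passes only in rows, so rows that do not move let the fingers close, or fill a call up. It gives the time, the measured TCP pose, the force, the opening and the grip force at its end, in the units of the state.
- sense(): the state, without advancing time (a new reading comes with each control period).
- snapshot(name): name is "scene" or "top" or "wrist"; returns a dict with "image" (384x512x3 uint8, blue, green, red), "fx", "fy", "cx", "cy" (pixels), "R" (3x3) and "t" (3): a world point X has camera coordinates R X + t; the wrist camera has in their place "hand_eye" (4x4, takes a point from camera to tool coordinates, whose origin is the TCP and whose axes are the flange's). Camera axes: x right, y down, z forward; pixel columns grow to the right and rows downward; lengths in m; the calibration is good to about 2 mm. A picture is of the moment at which its call begins: read the wrist's pose just before it. There is no depth.
- job_done(): hands the job in; it is judged then, once.
The state is a dict: "t": time; "joint_positions": joint angles; "joint_vel": joint speeds; "joint_efforts": joint torques, N m; "position": TCP position; "tcp_rot": TCP orientation; "wrist_force": force on the tool from outside, world axes, zero at the start; "moment": the same for the moment, N m; "gripper_width": opening from 0.0 (shut) to 1.0 (fully open); "finger_force": force on a finger pad.
Only numpy, scipy, OpenCV 4.12 (cv2) and the standard library are available. Lean on these libraries where they do the work, as an engineer would, in place of code of your own. Each camera call takes 0.05 s, during which the arm holds its last target. There are 200 camera calls.

## Task

Set out the fittings on the turntable so that each waits beside the side of the birdhouse it belongs to, centred on the dark inlaid disc there: the steel guard plate, collar up, in front of the entrance hole, the cedar block flat behind the birdhouse, and the blue-lidded screw tin to the left of the birdhouse as you face its entrance. Stand the small copper finial upright on the middle of the cedar block's top, and the big copper finial upright on the dark disc at the middle of the birdhouse's ridge. Leave the marking gauge where it lies, and let go of everything.

Things in the scene. Friction and masses are not known exactly. Their poses are not given: they have to be found in the camera images.
- birdhouse: White birdhouse, fixed on the turntable, turned to any angle. Origin: centre of its underside. Front (black entrance hole; roof edge painted red) faces its -x, back +x; facing the entrance, your left is its +y. 90 x 90 mm walls; gable roof 108 mm long in x, eaves 57 mm out in y, about 80 mm up. Level ridge board on top, 108 x 50 mm, 122 mm above the origin; dark 32 mm disc mid-way, above the origin.
- spot_front: Dark inlaid disc, 52 mm across, flush in the round birch turntable (354 mm across, locked, top 8 mm above the bench), in front of the entrance hole, 130 mm from the birdhouse's axis. Origin: its centre on the turntable's top. Of the four such discs, the one opposite spot_left stays empty.
- spot_back: Like spot_front, but behind the birdhouse's back wall, 130 mm from its axis.
- spot_left: Like spot_front, but beside the birdhouse on its +y side, the left as you stand before the entrance and face it; 130 mm from its axis. The screw tin belongs here.
- guard_mid (a point): Stainless steel entrance guard, loose: a square plate 64 x 64 x 5 mm, with a round collar on it, 46 mm outside and 34 mm inside diameter, that stands up to 26 mm above the underside. About 110 g. Grip it by the collar. This point: on its axis, 13 mm above its underside. z up.
- block_mid (a point): Reddish cedar block, loose, 62 mm (its x) by 48 mm (its y) by 28 mm high, about 60 g. This point: its centre, 14 mm above its underside. z up.
- big_finial_mid (a point): Big acorn-shaped copper finial, loose, standing on a flat foot 32 mm across: 66 mm tall, about 160 g. Its widest band is a cylinder 42 mm across, from 21 to 41 mm above the foot. This point: on its axis, 33 mm above the foot. z up.
- small_finial_mid (a point): Small acorn-shaped copper finial, loose, standing on a flat foot 22 mm across: 44 mm tall, about 60 g. Its widest band is a cylinder 29 mm across, from 14 to 27 mm above the foot. This point: on its axis, 22 mm above the foot. z up.
- tin_mid (a point): Round aluminium screw tin with a blue lid, loose, closed: 54 mm across, 34 mm high, about 130 g. This point: its centre, 17 mm above its underside. z up.
- gauge_mid (a point): Boxwood marking gauge with a brass thumbscrew, loose, lying on the bench: beam 210 mm long along its x, stock 64 mm wide in y. A bystander: leave it alone. This point: the middle of the stock, 20 mm above the bench.
There are look-alikes about, which are no part of the job. Leave any white look-alike of the part that bears small_finial_mid alone. Of the things that look like the part that bears guard_mid, the larger one is meant.

How it is judged:
At the end, for the whole second after the job is handed in: Guard, tin, block: level on the turntable, centres within 15 mm of spot_front, spot_left, spot_back; small finial on the block within 13 mm of its centre, big finial on the ridge board within 13 mm of the house axis; all within 0.15 rad of upright, released, at rest (horizontal distance between guard_mid and spot_front below 0.015 m and z of guard_mid in the frame of birdhouse between 0.009 and 0.018 m and horizontal distance between tin_mid and spot_left below 0.015 m and z of tin_mid in the frame of birdhouse between 0.013 and 0.022 m and horizontal distance between block_mid and spot_back below 0.015 m and z of block_mid in the frame of birdhouse between 0.01 and 0.019 m and horizontal distance between small_finial_mid and block_mid below 0.013 m and z of small_finial_mid in the frame of block_mid between 0.031 and 0.041 m and horizontal distance between big_finial_mid and birdhouse below 0.013 m and z of big_finial_mid in the frame of birdhouse between 0.15 and 0.16 m and angle between each of guard_mid, block_mid, big_finial_mid, small_finial_mid, tin_mid's own z axis and vertical below 0.15 rad and linear speed of each of guard, block, big_finial, small_finial, tin below 0.02 m/s and angular speed of each of guard, block, big_finial, small_finial, tin below 0.2 rad/s); the robot touches nothing.
It fails at once if the marking gauge was shifted by more than 20 mm (distance of gauge_mid from where it was at the start of the episode above 0.02 m).
It also fails if it takes over 122 s, if anything falls off the work surface, if the arm or the gripper's body presses on something with over 40 N, if the wrist force passes 120 N, or if a joint passes its speed limit or range.

## Working session

There is one attempt and no reset: what is moved stays moved. The work goes in short steps, Python scripts to look and compute and a tool call to move; the robot and the scene stay as the last step left them, time stands still between calls to the robot, and variables do not carry over. Pictures are saved under pics/ and viewed, at most 14 in all, crops included, and the job is handed in when it is done.

Besides the shell and the picture viewer there is one more tool, called as a command line: name --pt "numbers of a row" for each row, then --argument value for the rest. carry_out: Moves the arm, as the interface text tells. Its arguments: {"type":"object","properties":{"increments":{"type":"array"}},"required":["increments"]}

```bash
mkdir -p pics; ls; cat > h.py <<'E'
from cell import *
import numpy as np, cv2
def ray(s,u,v,z,st=None):
    d=np.array([(u-s['cx'])/s['fx'],(v-s['cy'])/s['fy'],1.])
    if 'hand_eye' in s:
        H=np.array(s['hand_eye']);Rt=np.array(st['tcp_rot']);p=np.array(st['position'])
        o=Rt@H[:3,3]+p; D=Rt@H[:3,:3]@d
    else:
        R=np.array(s['R']);t=np.array(s['t']); o=-R.T@t; D=R.T@d
    return o+D*(z-o[2])/D[2]
E
python3 - <<'E'
from h import *
s=sense();print(s)
for n in("top","scene"):
    p=snapshot(n);cv2.imwrite(f"pics/{n}0.png",p['image']);np.save(n+'0.npy',p,allow_pickle=True)
    R=np.array(p['R']);print(n,p['fx'],p['cx'],p['cy'],-R.T@np.array(p['t']),R.round(3).tolist())
p=snapshot("wrist");print(p['hand_eye'],p['fx'])
E
```

```text
pics
{'t': 0.0, 'joint_positions': array([ 1.14879832e+00,  3.26923036e-01, -1.93626569e-01,  1.05199450e+00,
       -3.71482150e-05,  1.43659489e+00]), 'joint_vel': array([-6.27580212e-04,  6.61826568e-04,  9.16845231e-04,  1.49923778e-04,
       -1.60035403e-03, -7.28178391e-05]), 'joint_efforts': array([-8.22660277e-04, -4.43403769e+01,  2.62440437e+01,  1.54876703e-02,
       -2.66476827e-04,  5.67347172e-06]), 'position': array([0.15586354, 0.52682411, 0.23049699]), 'tcp_rot': array([[-9.58871566e-01,  2.83839489e-01, -6.81971796e-04],
       [ 2.83840240e-01,  9.58870235e-01, -1.60966315e-03],
       [ 1.97036491e-04, -1.73703126e-03, -9.99998472e-01]]), 'wrist_force': array([ 0.15604024, -1.13421455, -0.49868072]), 'moment': array([ 0.04661676,  0.04765185, -0.05659654]), 'finger_force': 0.0, 'gripper_width': 1.0001675646457933}
top 367.2308301806532 254.0596017253996 192.53538502335442 [ 0.37121319 -0.06560834  0.96395927] [[-0.01, -1.0, -0.022], [-0.982, 0.014, -0.187], [0.187, 0.02, -0.982]]
scene 364.30187873723173 250.58465024285886 185.73597424495614 [ 1.23743146 -0.39873371  0.67996367] [[0.447, 0.895, 0.003], [0.543, -0.269, -0.796], [-0.711, 0.357, -0.606]]
[[ 6.09368329e-04 -9.58019969e-01 -2.86700833e-01  7.34303048e-02]
 [ 9.99999748e-01  6.88568238e-04 -1.75423091e-04 -1.48784254e-05]
 [ 3.65471912e-04 -2.86700654e-01  9.58020147e-01 -1.42995785e-01]
 [ 0.00000000e+00  0.00000000e+00  0.00000000e+00  1.00000000e+00]] 338.098475961719
```

View pics/top0.png

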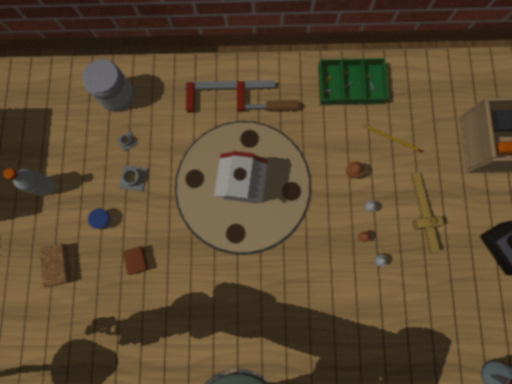

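View pics/scene0.png

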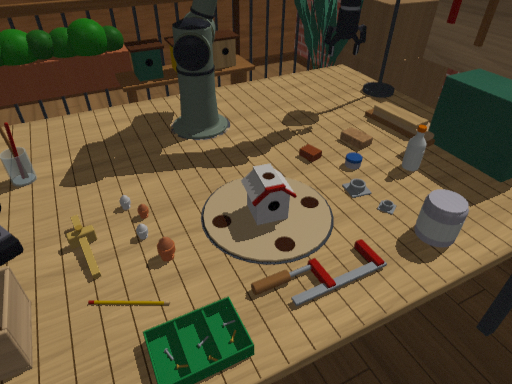

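The top view shows the robot at the bottom (+x up, +y left). The house is at (240,175) with its red front edge facing up, so spot_front is (249,139), back (235,233) and left (291,191). Fittings: large guard (132,178), tin (99,218), red block (135,261), big finial (355,170), small copper finial (364,237).

```bash
cat > m.py <<'E'
from h import *
p=np.load('top0.npy',allow_pickle=True).item();I=p['image'];hsv=cv2.cvtColor(I,cv2.COLOR_BGR2HSV)
def blob(u,v,f,r=22):
    m=np.zeros(I.shape[:2],np.uint8);sl=np.s_[v-r:v+r,u-r:u+r];m[sl]=f(hsv[sl].astype(int),I[sl].astype(int))
    n,l,s,c=cv2.connectedComponentsWithStats(m);k=[i for i in range(1,n) if s[i,4]>15]
    k=min(k,key=lambda i:np.hypot(*(c[i]-[u,v])));cn=cv2.findContours((l==k).astype(np.uint8),0,2)[0][0]
    return c[k],s[k,4],cv2.minAreaRect(cn)
dark=lambda h,b:(h[...,2]<75)
for n,u,v,z in(("front",249,139,.008),("back",235,233,.008),("left",291,191,.008),("right",194,178,.008),("ridge",240,174,.130)):
    c,a,r=blob(u,v,dark,14);print(n,c.round(1),a,ray(p,*c,z).round(4))
print('tin',*(lambda q:(q[1],ray(p,*q[0],.034).round(4)))(blob(99,218,lambda h,b:(h[...,0]>100)&(h[...,0]<130)&(h[...,1]>150))))
red=lambda h,b:((h[...,0]<9)|(h[...,0]>172))&(h[...,1]>110)
for n,u,v,z in(("block",135,261,.026),("big",355,170,.033),("small",364,237,.022)):
    c,a,r=blob(u,v,red);print(n,c.round(1),a,r,ray(p,*c,z).round(4))
print('guard',ray(p,132,177.5,.02),'hsv',hsv[261,135],hsv[170,355],hsv[237,364],hsv[190,330])
x=np.hstack([cv2.resize(I[120:280,85:185],None,fx=4,fy=3.7),cv2.resize(I[120:280,330:430],None,fx=4,fy=3.7)]);cv2.imwrite('pics/c0.png',x)
E
python3 m.py
```

```text
front [249.1 138.3] 234 [ 0.7043 -0.0343  0.008 ]
back [235.4 233.1] 270 [0.4469 0.0034 0.008 ]
left [286.8 189.2] 446 [ 0.5611 -0.1333  0.008 ]
right [194.3 178.2] 246 [0.5947 0.1134 0.008 ]
ridge [239.6 173.7] 116 [ 0.5755 -0.0153  0.13  ]Traceback (most recent call last):
  File "m.py", line 11, in <module>
    print('tin',*(lambda q:(q[1],ray(p,*q[0],.034).round(4)))(blob(99,218,lambda h,b:(h[...,0]>100)&(h[...,0]<130)&(h[...,1]>150))))
                                                              ~~~~^^^^^^^^^^^^^^^^^^^^^^^^^^^^^^^^^^^^^^^^^^^^^^^^^^^^^^^^^^^^^^^^
  File "m.py", line 6, in blob
    k=min(k,key=lambda i:np.hypot(*(c[i]-[u,v])));cn=cv2.findContours((l==k).astype(np.uint8),0,2)[0][0]
ValueError: min() iterable argument is empty
```

```bash
sed -i 's/(h\[...,0\]>100)&(h\[...,0\]<130)&(h\[...,1\]>150)/(b[...,0]>1.6*b[...,2])\&(b[...,0]>50)/; s/h\[...,1\]>110/h[...,1]>120/' m.py
sed -i "s/^print('tin'/print('tinhsv',hsv[218,99],I[218,99],I[261,135],I[170,355],I[237,364],I[190,330])\nprint('tin'/" m.py
python3 m.py
```

```text
front [249.1 138.3] 234 [ 0.7043 -0.0343  0.008 ]
back [235.4 233.1] 270 [0.4469 0.0034 0.008 ]
left [286.8 189.2] 446 [ 0.5611 -0.1333  0.008 ]
right [194.3 178.2] 246 [0.5947 0.1134 0.008 ]
ridge [239.6 173.7] 116 [ 0.5755 -0.0153  0.13  ]
tinhsv [112 139  90] [90 54 41] [30 49 90] [ 41  64 109] [ 45  70 119] [ 65  99 122]
tin 279 [0.487  0.3545 0.034 ]Traceback (most recent call last):
  File "m.py", line 15, in <module>
    c,a,r=blob(u,v,red);print(n,c.round(1),a,r,ray(p,*c,z).round(4))
          ~~~~^^^^^^^^^
  File "m.py", line 6, in blob
    k=min(k,key=lambda i:np.hypot(*(c[i]-[u,v])));cn=cv2.findContours((l==k).astype(np.uint8),0,2)[0][0]
ValueError: min() iterable argument is empty
```

```bash
sed -i 's/^red=.*/red=lambda h,b:(b[...,2]>1.5*b[...,1])\&(b[...,2]>45)/' m.py
python3 m.py | tail -4
```

```text
block [134.5 260.2] 476 ((134.558837890625, 260.2353210449219), (24.4960994720459, 20.372989654541016), 75.96376037597656) [0.38   0.2577 0.026 ]
big [354.1 169.7] 206 ((354.0, 169.5), (15.0, 16.0), 90.0) [ 0.6053 -0.3073  0.033 ]
small [364.1 236.5] 99 ((364.5, 236.5), (9.0, 11.0), 90.0) [ 0.4332 -0.3246  0.022 ]
guard [0.59643165 0.27752111 0.02      ] hsv [ 10 170  90] [ 10 159 109] [ 10 159 119] [ 18 119 122]
```

View pics/c0.png

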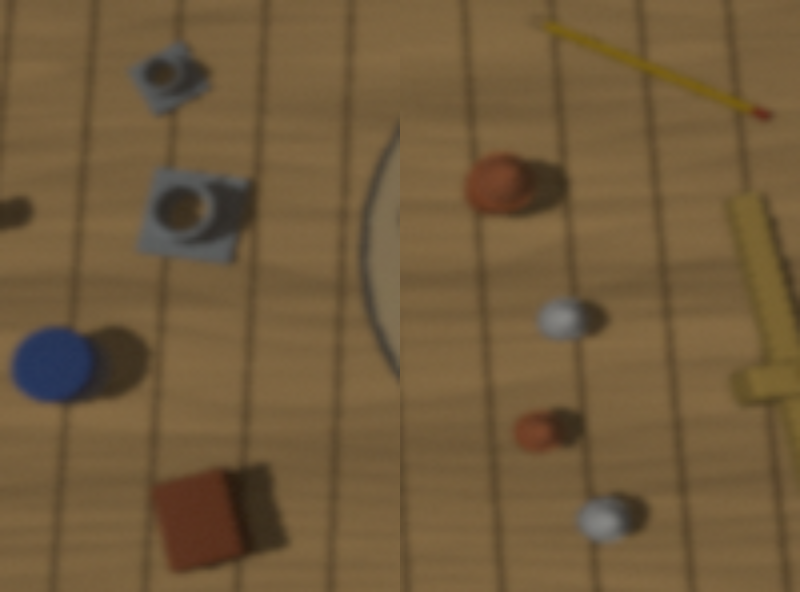

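The crop shows the big guard's collar at about (131,177), the tin, the red block with its long axis about 13° off world x, and the copper finials lying between the white ones. Positions are good enough to move, so block first.

carry_out --pt "0 0 0 -9.8 0" --pt "0 0 0 -9.8 0" --pt "0 0 0 -9.9 0" --pt "-2.3 -4.5 1.6 0 0" --pt "-2.3 -4.5 1.6 0 0" --pt "-2.3 -4.5 1.6 0 0" --pt "-2.3 -4.5 1.6 0 0" --pt "-2.2 -4.4 1.6 0 0" --pt "-2.2 -4.4 1.5 0 0" --pt "-2.2 -4.4 1.5 0 0"

```text
t: 1.4
position: [0.3811, 0.2576, 0.1208]
tcp_rot: [[-0.974, -0.225, 0.0], [-0.225, 0.974, 0.0], [-0.0, 0.0, -1.0]]
wrist_force: [0.8, 0.4, -0.3]
gripper_width: 0.998
finger_force: 0.0
```

```bash
cat >> h.py <<'E'
def go(x,y,z,s=None):
    s=s or sense();d=np.array([x,y,z])-s['position'];print('t',round(s['t'],2),'pos',s['position'].round(4),'xang',np.degrees(np.arctan2(s['tcp_rot'][1,0],s['tcp_rot'][0,0])).round(1),'w',round(s['gripper_width'],3),'F',s['wrist_force'].round(1),s['finger_force'],'need cm',(100*s['tcp_rot'].T@d).round(2))
red=lambda b:(b[...,2]>1.5*b[...,1])&(b[...,2]>40)
blue=lambda b:(b[...,0]>1.5*b[...,2])&(b[...,0]>40)
def wlook(name,f=None,z=0.):
    s=sense();p=snapshot('wrist');cv2.imwrite(f'pics/{name}.png',p['image'])
    if f is None:return s,p
    b=cv2.GaussianBlur(p['image'],(3,3),0).astype(int);n,l,st,c=cv2.connectedComponentsWithStats(f(b).astype(np.uint8))
    for k in range(1,n):
        if st[k,4]>400:
            cn=cv2.findContours((l==k).astype(np.uint8),0,2)[0][0];r=cv2.minAreaRect(cn)
            print(st[k],c[k].round(1),'rect',np.round(r[0]),np.round(r[1]),round(r[2],1),'->',ray(p,*c[k],z,s).round(4),'rectc',ray(p,*r[0],z,s).round(4))
    return s,p
E
python3 - <<'E'
from h import *
go(.38,.258,.12);wlook('b1',red,.026)
E
```

```text
t 1.4 pos [0.3811 0.2576 0.1208] xang -167.0 w 0.998 F [ 0.8  0.4 -0.3] 0.0 need cm [0.1  0.06 0.08]
[ 222  137   70   88 5630] [257.5 179.9] rect [257. 180.] [86. 67.] 87.4 -> [0.376  0.2589 0.026 ] rectc [0.3762 0.2588 0.026 ]
```

View pics/b1.png

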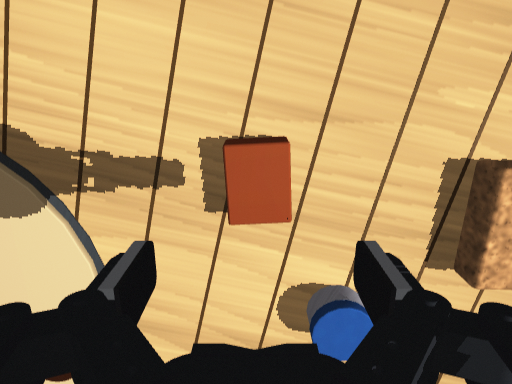

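The wrist view shows the block at (257,180), square to the fingers, with the tin lower right. Descending now.

carry_out --pt "0.4 0.2 3 0 0" --pt "0 0 3 0 0" --pt "0 0 3 0 0" --pt "0 0 2.8 0 0" --pt "0 0 0 0 0" --pt "0 0 0 0 0.9" --pt "0 0 0 0 0.9" --pt "0 0 0 0 0.9" --pt "0 0 0 0 0.9" --pt "0 0 -1 0 0.9"

```text
t: 2.7
position: [0.3759, 0.2601, 0.014]
tcp_rot: [[-0.974, -0.225, 0.0], [-0.225, 0.974, 0.0], [-0.0, 0.0, -1.0]]
wrist_force: [0.5, -0.7, -0.7]
gripper_width: 0.552
finger_force: 61.3
```

```bash
python3 -c "
from h import *
go(.447,.0035,.10)"
```

```text
t 2.7 pos [0.3759 0.2601 0.014 ] xang -167.0 w 0.552 F [ 0.5 -0.7 -0.7] 61.349945068359375 need cm [ -1.15 -26.6   -8.6 ]
```

carry_out --pt "0 0 -2.3 0 0.9" --pt "0 -2 -2.3 0 0.9" --pt "-0.2 -4 0 0 0.9" --pt "-0.2 -4.1 0 0 0.9" --pt "-0.2 -4.1 0 0 0.9" --pt "-0.2 -4.1 0 0 0.9" --pt "-0.2 -4.1 0 0 0.9" --pt "-0.2 -4.2 0 0 0.9" --pt "0 0 1.5 0 0.9" --pt "0 0 1.5 0 0.9"

```text
t: 3.95
position: [0.4483, 0.0027, 0.03]
tcp_rot: [[-0.975, -0.223, 0.002], [-0.223, 0.975, -0.0], [-0.002, -0.001, -1.0]]
wrist_force: [-0.7, 0.4, -0.2]
gripper_width: 0.553
finger_force: 61.5
```

```bash
python3 -c "
from h import *
go(.446,.0035,.0125)"
```

```text
t 3.95 pos [0.4483 0.0027 0.03  ] xang -167.1 w 0.553 F [-0.7  0.4 -0.2] 61.46498680114746 need cm [0.21 0.13 1.75]
```

carry_out --pt "0.2 0.1 0.9 0 0.9" --pt "0 0 0.8 0 0.9" --pt "0 0 0 0 0.9" --pt "0 0 0 0 0" --pt "0 0 0 0 0" --pt "0 0 0 0 0" --pt "0 0 -3 0 0" --pt "0 0 -3 0 0" --pt "0 0 -3 6.5 0" --pt "0 0 -3 6.5 0"

```text
t: 5.2
position: [0.4452, 0.0041, 0.1333]
tcp_rot: [[-1.0, 0.004, 0.0], [0.004, 1.0, 0.0], [-0.0, 0.0, -1.0]]
wrist_force: [0.3, -0.1, -1.3]
gripper_width: 1.004
finger_force: 0.0
```

```bash
python3 -c "
from h import *
go(.483,.3545,.12);wlook('b2',red,.036)"
```

```text
t 5.2 pos [0.4452 0.0041 0.1333] xang 179.8 w 1.004 F [ 0.3 -0.1 -1.3] 0.0 need cm [-3.65 35.05  1.33]
[ 214  137   81   94 5301] [254.7 183.1] rect [255. 184.] [84. 66.] 75.1 -> [0.4437 0.0044 0.036 ] rectc [0.4441 0.0042 0.036 ]
[ 66 268  35  28 534] [ 80.3 279.7] rect [ 82. 279.] [19. 41.] 63.4 -> [ 0.5251 -0.1374  0.036 ] rectc [ 0.5246 -0.1363  0.036 ]
[345 306  28  40 713] [357.4 325.2] rect [357. 324.] [25. 36.] 37.9 -> [0.5698 0.0911 0.036 ] rectc [0.5689 0.0911 0.036 ]
```

carry_out --pt "-0.6 4 0 0 0" --pt "-0.6 4.5 0 0 0" --pt "-0.5 4.5 0 0 0" --pt "-0.5 4.5 0 0 0" --pt "-0.5 4.5 0.3 0 0" --pt "-0.5 4.5 0.3 0 0" --pt "-0.5 4.5 0.3 0 0" --pt "-0.5 4 0.4 0 0" --pt "0 0 0 0 0" --pt "0 0 0 0 0"

```text
t: 6.5
position: [0.4867, 0.3536, 0.1188]
tcp_rot: [[-1.0, -0.001, -0.001], [-0.001, 1.0, -0.001], [0.001, -0.001, -1.0]]
wrist_force: [-0.1, -0.5, -0.1]
gripper_width: 0.997
finger_force: 0.0
```

```bash
python3 -c "
from h import *
go(.487,.3545,.005);s,p=wlook('b3',blue,.034)"
```

```text
t 6.5 pos [0.4867 0.3536 0.1188] xang -180.0 w 0.997 F [-0.1 -0.5 -0.1] 0.0 need cm [-0.04  0.1  11.38]
[ 223  151   74   74 4220] [259.3 187.3] rect [259. 187.] [73. 73.] 45.0 -> [0.4845 0.3569 0.034 ] rectc [0.4846 0.3567 0.034 ]
```

View pics/b3.png

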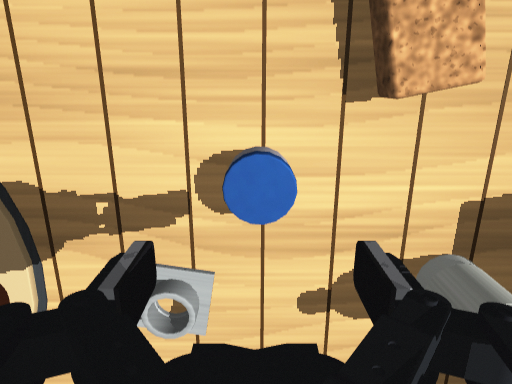

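The tin's lid is at (259,187) and the large guard at lower left (168,310). I'll grasp the tin.

carry_out --pt "0.2 0.3 3 0 0" --pt "0 0 3 0 0" --pt "0 0 3 0 0" --pt "0 0 2.4 0 0" --pt "0 0 0 0 0" --pt "0 0 0 0 0.9" --pt "0 0 0 0 0.9" --pt "0 0 0 0 0.9" --pt "0 0 -3 0 0.9" --pt "0 0 -5 0 0.9"

```text
t: 7.8
position: [0.4838, 0.3563, 0.085]
tcp_rot: [[-1.0, -0.0, -0.003], [-0.0, 1.0, -0.002], [0.003, -0.002, -1.0]]
wrist_force: [0.7, 0.5, -0.8]
gripper_width: 0.603
finger_force: 63.0
```

```bash
python3 -c "
from h import *
go(.557,-.144,.20)"
```

```text
t 7.8 pos [0.4838 0.3563 0.085 ] xang -180.0 w 0.603 F [ 0.7  0.5 -0.8] 62.98546314239502 need cm [ -7.27 -50.05 -11.43]
```

carry_out --pt "-0.7 -4 -3 0 0.9" --pt "-0.7 -5 -3 0 0.9" --pt "-0.7 -5 -2.8 0 0.9" --pt "-0.7 -5.2 -2.7 0 0.9" --pt "-0.7 -5.2 0 0 0.9" --pt "-0.7 -5.2 0 0 0.9" --pt "-0.7 -5.2 0 0 0.9" --pt "-0.8 -5.2 0 0 0.9" --pt "-0.8 -5.1 0 0 0.9" --pt "-0.8 -5 0 0 0.9"

```text
t: 9.05
position: [0.5584, -0.1456, 0.2011]
tcp_rot: [[-1.0, -0.0, 0.001], [-0.0, 1.0, -0.0], [-0.001, -0.0, -1.0]]
wrist_force: [0.9, -0.2, -1.2]
gripper_width: 0.608
finger_force: 63.2
```

```bash
python3 -c "
from h import *
go(.557,-.144,.015)"
```

```text
t 9.05 pos [ 0.5584 -0.1456  0.2011] xang -180.0 w 0.608 F [ 0.9 -0.2 -1.2] 63.15242886543274 need cm [ 0.16  0.16 18.61]
```

carry_out --pt "0.2 0.1 4 0 0.9" --pt "0 0 4.5 0 0.9" --pt "0 0 4.5 0 0.9" --pt "0 0 3 0 0.9" --pt "0 0 1.5 0 0.9" --pt "0 0 1.1 0 0.9" --pt "0 0 0 0 0.9" --pt "0 0 0 0 0.25" --pt "0 0 0 0 0.25" --pt "0 0 0 0 0.25"

```text
t: 10.3
position: [0.5567, -0.143, 0.0147]
tcp_rot: [[-1.0, -0.0, 0.001], [-0.0, 1.0, -0.0], [-0.001, -0.0, -1.0]]
wrist_force: [0.2, -0.4, 0.8]
gripper_width: 0.749
finger_force: 0.0
```

carry_out --pt "0 0 -3 0 0.25" --pt "0 0 -4 0 0.25" --pt "0 0 -4.5 0 0" --pt "0 0 0 0 0" --pt "0 0 0 0 0" --pt "0 0 0 0 0" --pt "0 0 0 0 0" --pt "0 0 0 0 0" --pt "0 0 0 0 0" --pt "0 0 0 0 0"

```text
t: 11.55
position: [0.5563, -0.1429, 0.1292]
tcp_rot: [[-1.0, -0.0, -0.0], [-0.0, 1.0, 0.0], [0.0, 0.0, -1.0]]
wrist_force: [0.0, 0.5, 0.3]
gripper_width: 1.001
finger_force: 0.0
```

```bash
python3 -c "
from h import *
go(.605,-.305,.135);s,p=wlook('b4',blue,.042)"
```

```text
t 11.55 pos [ 0.5563 -0.1429  0.1292] xang -180.0 w 1.001 F [0.  0.5 0.3] 0.0 need cm [ -4.86 -16.21  -0.58]
[ 217  152   74   73 4162] [254.  188.2] rect [254. 188.] [73. 71.] 4.4 -> [ 0.5556 -0.1432  0.042 ] rectc [ 0.5554 -0.1433  0.042 ]
```

Tin is on its spot (within about 2 mm). Next is the big finial, which is near.

carry_out --pt "-1 -3 -0.2 0 0" --pt "-1 -4 -0.2 0 0" --pt "-1 -4 0 0 0" --pt "-1 -4 0 0 0" --pt "-0.9 -1.2 0 0 0" --pt "0 0 0 0 0" --pt "0 0 0 0 0" --pt "0 0 0 0 0" --pt "0 0 0 0 0" --pt "0 0 0 0 0"

```text
t: 12.85
position: [0.6054, -0.3045, 0.1335]
tcp_rot: [[-1.0, -0.001, 0.0], [-0.001, 1.0, -0.0], [-0.0, -0.0, -1.0]]
wrist_force: [-0.8, -0.4, -0.4]
gripper_width: 1.001
finger_force: 0.0
```

```bash
python3 -c "
from h import *
go(.605,-.305,.010);s,p=wlook('b5',red,.033)"
```

```text
t 12.85 pos [ 0.6054 -0.3045  0.1335] xang -180.0 w 1.001 F [-0.8 -0.4 -0.4] 0.0 need cm [ 0.05 -0.05 12.35]
[ 221  154   57   60 2672] [249.5 184.1] rect [249. 184.] [56. 59.] 0.0 -> [ 0.6056 -0.3083  0.033 ] rectc [ 0.6052 -0.3086  0.033 ]
```

View pics/b5.png

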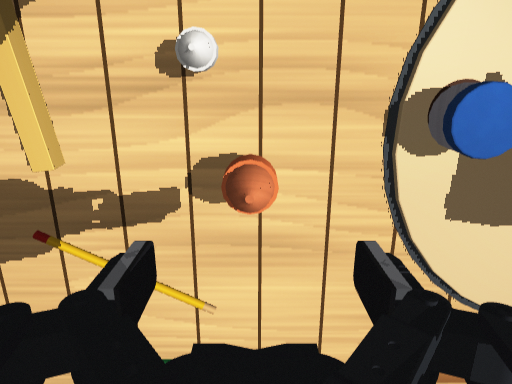

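The big finial is at (249,184), with the pencil tip at (213,310) clear of the fingers. I'll grasp it.

carry_out --pt "0.1 -0.4 3 0 0" --pt "0 0 3.5 0 0" --pt "0 0 3.5 0 0" --pt "0 0 2.3 0 0" --pt "0 0 0 0 0" --pt "0 0 0 0 0.9" --pt "0 0 0 0 0.9" --pt "0 0 0 0 0.9" --pt "0 0 0 0 0.9" --pt "0 0 -3 0 0.9"

```text
t: 14.15
position: [0.6026, -0.3077, 0.0386]
tcp_rot: [[-1.0, -0.0, -0.004], [-0.0, 1.0, 0.002], [0.004, 0.002, -1.0]]
wrist_force: [-0.2, -0.9, -1.5]
gripper_width: 0.474
finger_force: 60.8
```

carry_out --pt "0 0 -5 0 0.9" --pt "0 0 -5 0 0.9" --pt "0 0 -5 0 0.9" --pt "0 2 -4 0 0.9" --pt "0.4 4 0 0 0.9" --pt "0.4 4.5 0 0 0.9" --pt "0.4 4.5 0 0 0.9" --pt "0.5 4.5 0 0 0.9" --pt "0.5 4.5 0 0 0.9" --pt "0.5 4.5 0 0 0.9"

```text
t: 15.4
position: [0.5769, -0.0225, 0.2306]
tcp_rot: [[-1.0, -0.0, 0.0], [-0.0, 1.0, -0.0], [-0.0, -0.0, -1.0]]
wrist_force: [0.3, -0.1, -1.5]
gripper_width: 0.467
finger_force: 60.8
```

```bash
python3 -c "
from h import *
go(.5755,-.0155,.142)"
```

```text
t 15.4 pos [ 0.5769 -0.0225  0.2306] xang -180.0 w 0.467 F [ 0.3 -0.1 -1.5] 60.82379876403138 need cm [0.14 0.7  8.86]
```

carry_out --pt "0.1 0.7 0 0 0.9" --pt "0 0 3 0 0.9" --pt "0 0 3 0 0.9" --pt "0 0 1.5 0 0.9" --pt "0 0 0.9 0 0.9" --pt "0 0 0.5 0 0.9" --pt "0 0 0 0 0.9" --pt "0 0 0 0 0.9" --pt "0 0 0 0 0.2" --pt "0 0 0 0 0.2"

```text
t: 16.65
position: [0.5765, -0.0169, 0.1415]
tcp_rot: [[-1.0, -0.0, 0.0], [-0.0, 1.0, -0.0], [-0.0, -0.0, -1.0]]
wrist_force: [0.5, -0.3, -0.3]
gripper_width: 0.799
finger_force: 0.0
```

```bash
python3 -c "
from h import *
go(.433,-.32,.30);p=snapshot('scene');cv2.imwrite('pics/s1.png',cv2.resize(p['image'][120:270,180:360],None,fx=4,fy=4))"
```

```text
t 16.65 pos [ 0.5765 -0.0169  0.1415] xang -180.0 w 0.799 F [ 0.5 -0.3 -0.3] 0.0 need cm [ 14.35 -30.31 -15.86]
```

View pics/s1.png

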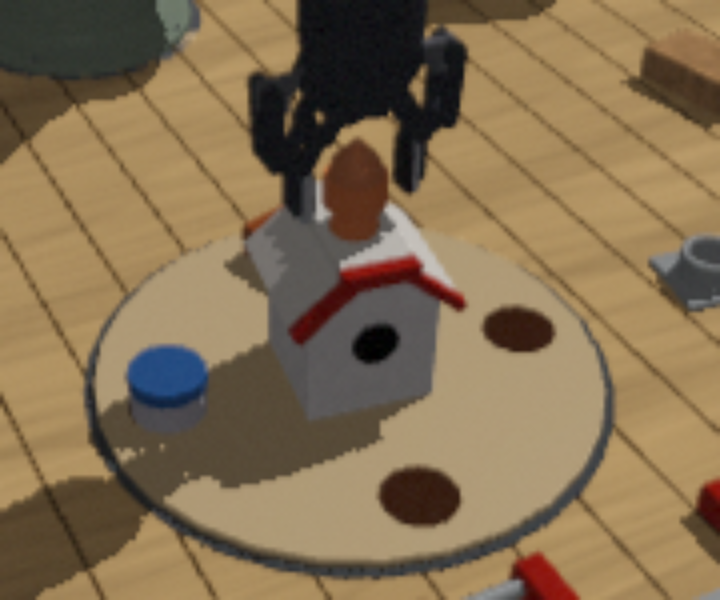

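Finial is upright mid-ridge, released; the tin is to the left of the entrance. Now the small finial.

carry_out --pt "0 0 -4 0 0.2" --pt "0 0 -5 0 0.2" --pt "0 0 -2 0 0.2" --pt "2 -4 0 0 0.2" --pt "2 -4.5 0 0 0.2" --pt "2 -4.5 0 0 0" --pt "2 -4.5 1 0 0" --pt "2.1 -4.5 4 0 0" --pt "2.1 -4.4 4.5 0 0" --pt "2.1 -4.4 3.5 0 0"

```text
t: 17.95
position: [0.4341, -0.3225, 0.1234]
tcp_rot: [[-1.0, -0.0, 0.0], [-0.0, 1.0, 0.0], [-0.0, 0.0, -1.0]]
wrist_force: [0.1, 0.8, -0.7]
gripper_width: 1.001
finger_force: 0.0
```

carry_out --pt "0 0 0 0 0" --pt "0 0 0 0 0" --pt "0 0 0 0 0" --pt "0 0 0 0 0" --pt "0 0 0 0 0" --pt "0 0 0 0 0" --pt "0 0 0 0 0" --pt "0 0 0 0 0" --pt "0 0 0 0 0" --pt "0 0 0 0 0"

```text
t: 19.2
position: [0.435, -0.3215, 0.1246]
tcp_rot: [[-1.0, -0.0, -0.0], [-0.0, 1.0, 0.0], [0.0, 0.0, -1.0]]
wrist_force: [0.5, 0.3, 0.0]
gripper_width: 0.997
finger_force: 0.0
```

```bash
python3 -c "
from h import *
go(.433,-.3246,.003);s,p=wlook('b6',red,.023)"
```

```text
t 19.2 pos [ 0.435  -0.3215  0.1246] xang -180.0 w 0.997 F [0.5 0.3 0. ] 0.0 need cm [ 0.2  -0.31 12.16]
[ 231  160   39   41 1246] [250.1 180.1] rect [250. 180.] [40. 38.] 90.0 -> [ 0.4324 -0.3247  0.023 ] rectc [ 0.4323 -0.3248  0.023 ]
```

View pics/b6.png

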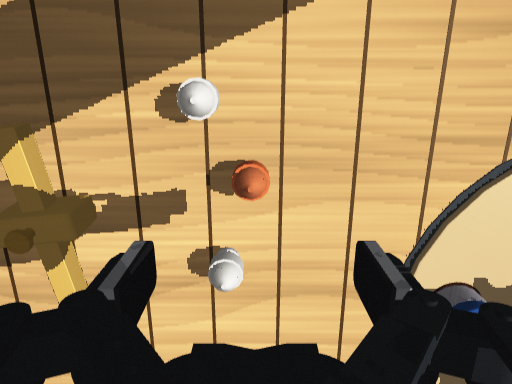

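Copper finial is at (250,180) between the white ones at (198,98) and (226,270). The gauge stock at (92,212) is clear.

carry_out --pt "0.2 -0.3 2 0 0" --pt "0 0 3.5 0 0" --pt "0 0 3.5 0 0" --pt "0 0 3.1 0 0" --pt "0 0 0 0 0" --pt "0 0 0 0 0.9" --pt "0 0 0 0 0.9" --pt "0 0 0 0 0.9" --pt "0 0 0 0 0.9" --pt "0 0 0 0 0.9"

```text
t: 20.5
position: [0.4337, -0.325, 0.005]
tcp_rot: [[-1.0, -0.0, 0.001], [-0.0, 1.0, -0.001], [-0.001, -0.001, -1.0]]
wrist_force: [-1.1, 0.3, 6.9]
gripper_width: 0.313
finger_force: 58.6
```

```bash
python3 -c "
from h import *
go(.445,.004,.12)"
```

```text
t 20.5 pos [ 0.4337 -0.325   0.005 ] xang -180.0 w 0.313 F [-1.1  0.3  6.9] 58.55329198997879 need cm [ -1.16  32.89 -11.54]
```

carry_out --pt "0 0 -2 0 0.9" --pt "0 0 -5 0 0.9" --pt "0 1.5 -4.5 0 0.9" --pt "-0.2 4 0 0 0.9" --pt "-0.2 4.5 0 0 0.9" --pt "-0.2 4.6 0 0 0.9" --pt "-0.2 4.6 0 0 0.9" --pt "-0.2 4.6 0 0 0.9" --pt "-0.1 4.6 0 0 0.9" --pt "-0.1 4.5 0 0 0.9"

```text
t: 21.75
position: [0.4451, 0.006, 0.1192]
tcp_rot: [[-1.0, -0.0, 0.001], [-0.0, 1.0, -0.0], [-0.001, -0.0, -1.0]]
wrist_force: [0.9, -0.3, -0.6]
gripper_width: 0.313
finger_force: 59.2
```

carry_out --pt "0 0 0 0 0.9" --pt "0 0 1 0 0.9" --pt "0 0 2 0 0.9" --pt "0 0 2 0 0.9" --pt "0 0 1 0 0.9" --pt "0 0 0 0 0.9" --pt "0 0 0 0 0.9" --pt "0 0 0 0 0.9" --pt "0 0 0 0 0.9" --pt "0 0 0 0 0.9"

```text
t: 23.0
position: [0.4452, 0.0046, 0.059]
tcp_rot: [[-1.0, -0.0, 0.001], [-0.0, 1.0, -0.0], [-0.001, -0.0, -1.0]]
wrist_force: [0.8, -0.5, -0.8]
gripper_width: 0.311
finger_force: 59.2
```

```bash
python3 -c "
from h import *
go(.4465,.004,.0415)"
```

```text
t 23.0 pos [0.4452 0.0046 0.059 ] xang -180.0 w 0.311 F [ 0.8 -0.5 -0.8] 59.2428132940222 need cm [-0.13 -0.06  1.75]
```

carry_out --pt "-0.1 0 0.8 0 0.9" --pt "0 0 0.6 0 0.9" --pt "0 0 0.4 0 0.9" --pt "0 0 0 0 0.9" --pt "0 0 0 0 0.9" --pt "0 0 0 0 0.4" --pt "0 0 0 0 0.4" --pt "0 0 0 0 0.4" --pt "0 0 -3 0 0.3" --pt "0 0 -4 0 0"

```text
t: 24.25
position: [0.4449, 0.0047, 0.1106]
tcp_rot: [[-1.0, -0.0, -0.003], [-0.0, 1.0, 0.0], [0.003, 0.0, -1.0]]
wrist_force: [0.8, 0.2, -0.3]
gripper_width: 0.885
finger_force: 0.0
```

carry_out --pt "0 0 -3 0 0" --pt "0 0 0 0 0" --pt "0 0 0 0 0" --pt "0 0 0 0 0" --pt "0 0 0 0 0" --pt "0 0 0 0 0" --pt "0 0 0 0 0" --pt "0 0 0 0 0" --pt "0 0 0 0 0" --pt "0 0 0 0 0"

```text
t: 25.5
position: [0.446, 0.0045, 0.1407]
tcp_rot: [[-1.0, -0.0, 0.0], [-0.0, 1.0, -0.0], [-0.0, -0.0, -1.0]]
wrist_force: [0.1, 0.6, -0.2]
gripper_width: 0.995
finger_force: 0.0
```

```bash
python3 -c "
from h import *
go(.598,.281,.12);wlook('b7',red,.036)"
```

```text
t 25.5 pos [0.446  0.0045 0.1407] xang -180.0 w 0.995 F [ 0.1  0.6 -0.2] 0.0 need cm [-15.2   27.64   2.07]
[ 215  134   79   92 5025] [254.2 179.5] rect [254. 180.] [82. 64.] 75.1 -> [0.4438 0.0044 0.036 ] rectc [0.4443 0.0043 0.036 ]
[342 300  31  42 846] [356.1 321.4] rect [356. 323.] [37. 28.] 63.4 -> [0.5724 0.0932 0.036 ] rectc [0.5735 0.0928 0.036 ]
```

View pics/b7.png

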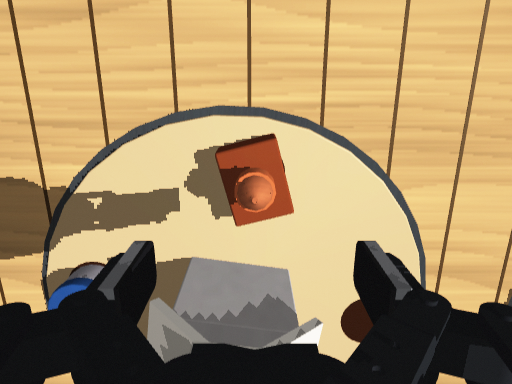

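Small finial stands on the block at (256,190), released. Next, the guard.

carry_out --pt "-1 3 0 0 0" --pt "-2 4 0.3 0 0" --pt "-2 4.2 0.3 0 0" --pt "-2 4.2 0.3 0 0" --pt "-2.1 4.2 0.4 0 0" --pt "-2.1 4.2 0.4 0 0" --pt "-2 2 0.4 0 0" --pt "-2 1.8 0 0 0" --pt "0 0 0 0 0" --pt "0 0 0 0 0"

```text
t: 26.8
position: [0.597, 0.28, 0.1193]
tcp_rot: [[-1.0, -0.0, -0.001], [-0.0, 1.0, -0.001], [0.001, -0.001, -1.0]]
wrist_force: [-0.2, 0.1, 0.0]
gripper_width: 1.001
finger_force: 0.0
```

```bash
python3 -c "
from h import *
go(.598,.281,.008);s,p=wlook('b8')"
```

```text
t 26.8 pos [0.597  0.28   0.1193] xang -180.0 w 1.001 F [-0.2  0.1  0. ] 0.0 need cm [-0.11  0.11 11.13]
```

View pics/b8.png

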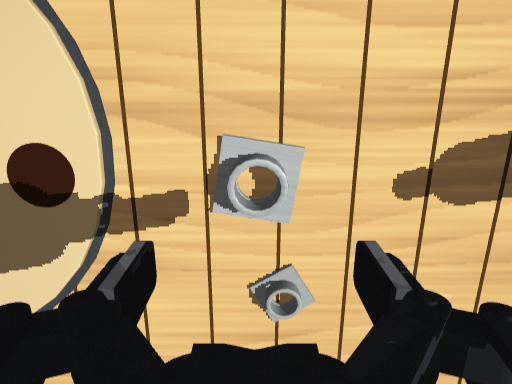

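The collar ring is centred at (257,182), and the small look-alike at (283,297) is clear of the fingers. I'll grasp the collar.

carry_out --pt "0.3 0.2 3 0 0" --pt "0 0 3 0 0" --pt "0 0 3 0 0" --pt "0 0 2 0 0" --pt "0 0 0 0 0" --pt "0 0 0 0 0.9" --pt "0 0 0 0 0.9" --pt "0 0 0 0 0.9" --pt "0 0 0 0 0.9" --pt "0 0 -3 0 0.9"

```text
t: 28.1
position: [0.5931, 0.2819, 0.0385]
tcp_rot: [[-1.0, -0.0, -0.004], [-0.0, 1.0, -0.001], [0.004, -0.001, -1.0]]
wrist_force: [0.3, 0.8, -1.2]
gripper_width: 0.507
finger_force: 61.6
```

```bash
python3 -c "
from h import *
go(.704,-.034,.11);p=snapshot('wrist');cv2.imwrite('pics/b9.png',p['image'])"
```

```text
t 28.1 pos [0.5931 0.2819 0.0385] xang -180.0 w 0.507 F [ 0.3  0.8 -1.2] 61.64045210927725 need cm [-11.06 -31.6   -7.15]
```

View pics/b9.png

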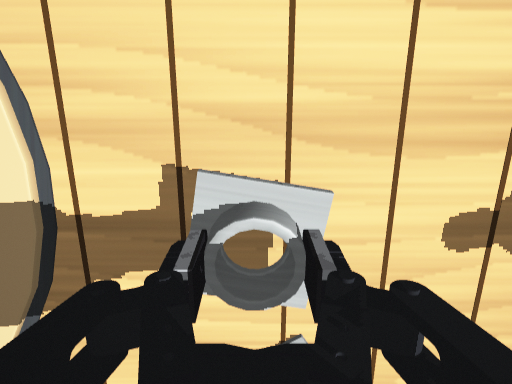

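Guard is held level. Lifting and turning 90° so the wrist camera stays clear of the house and finial.

carry_out --pt "0 0 -2.5 10 0.9" --pt "0 0 -2.5 10 0.9" --pt "0 0 -2.5 10 0.9" --pt "0 0 0 10 0.9" --pt "0 0 0 10 0.9" --pt "0 0 0 10 0.9" --pt "0 0 0 10 0.9" --pt "0 0 0 10 0.9" --pt "0 0 0 10 0.9" --pt "0 0 0 0 0.9"

```text
t: 29.4
position: [0.595, 0.2826, 0.1148]
tcp_rot: [[-0.002, 1.0, 0.0], [1.0, 0.002, 0.0], [0.0, 0.0, -1.0]]
wrist_force: [0.2, -0.6, -2.3]
gripper_width: 0.511
finger_force: 61.7
```

carry_out --pt "-3 1 0 0 0.9" --pt "-3.5 1.2 0 0 0.9" --pt "-3.6 1.3 0 0 0.9" --pt "-3.6 1.3 0 0 0.9" --pt "-3.6 1.3 0 0 0.9" --pt "-3.6 1.3 0 0 0.9" --pt "-3.6 1.3 0 0 0.9" --pt "-3.6 1.2 0 0 0.9" --pt "-3.5 1.2 0 0 0.9" --pt "0 0 0 0 0.9"

```text
t: 30.65
position: [0.7069, -0.0366, 0.1146]
tcp_rot: [[0.001, 1.0, 0.001], [1.0, -0.001, -0.001], [-0.001, 0.001, -1.0]]
wrist_force: [0.4, 0.6, -1.0]
gripper_width: 0.508
finger_force: 61.7
```

```bash
python3 -c "
from h import *
go(.704,-.034,.0165);p=snapshot('scene');cv2.imwrite('pics/s2.png',p['image'])"
```

```text
t 30.65 pos [ 0.7069 -0.0366  0.1146] xang 90.0 w 0.508 F [ 0.4  0.6 -1. ] 61.66320629417896 need cm [ 0.27 -0.3   9.81]
```

View pics/s2.png

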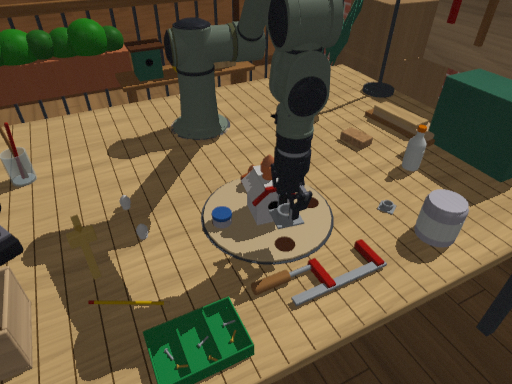

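The arm is well clear above the house and the finial still stands. Lowering the guard.

carry_out --pt "0.3 -0.3 2 0 0.9" --pt "0 0 3 0 0.9" --pt "0 0 3 0 0.9" --pt "0 0 1 0 0.9" --pt "0 0 0.5 0 0.9" --pt "0 0 0.3 0 0.9" --pt "0 0 0 0 0.9" --pt "0 0 0 0 0.3" --pt "0 0 0 0 0.3" --pt "0 0 0 0 0.3"

```text
t: 31.95
position: [0.7035, -0.0305, 0.0171]
tcp_rot: [[-0.0, 1.0, 0.001], [1.0, 0.0, -0.0], [-0.0, 0.001, -1.0]]
wrist_force: [0.0, 0.1, -0.4]
gripper_width: 0.703
finger_force: 0.0
```

carry_out --pt "0 0 -3 0 0.3" --pt "0 0 -4 0 0.3" --pt "0 0 -4.5 0 0.3" --pt "0 0 -4.5 0 0.3" --pt "4 0 -3 0 0" --pt "5 0 0 0 0" --pt "5 0 0 0 0" --pt "5 0 0 0 0" --pt "5 0 0 0 0" --pt "5 0 0 0 0"

```text
t: 33.2
position: [0.7029, 0.2611, 0.2067]
tcp_rot: [[-0.0, 1.0, 0.0], [1.0, 0.0, -0.0], [-0.0, 0.0, -1.0]]
wrist_force: [0.9, 0.2, -0.1]
gripper_width: 0.997
finger_force: 0.0
```

```bash
python3 -c "
from h import *
go(.704,-.034,.0165)
p=snapshot('top');cv2.imwrite('pics/t2.png',cv2.resize(p['image'][90:270,150:330],None,fx=3.3,fy=3.3));np.save('top1.npy',p,allow_pickle=True)"
```

```text
t 33.2 pos [0.7029 0.2611 0.2067] xang 90.0 w 0.997 F [ 0.9  0.2 -0.1] 0.0 need cm [-29.51   0.1   19.02]
```

View pics/t2.png

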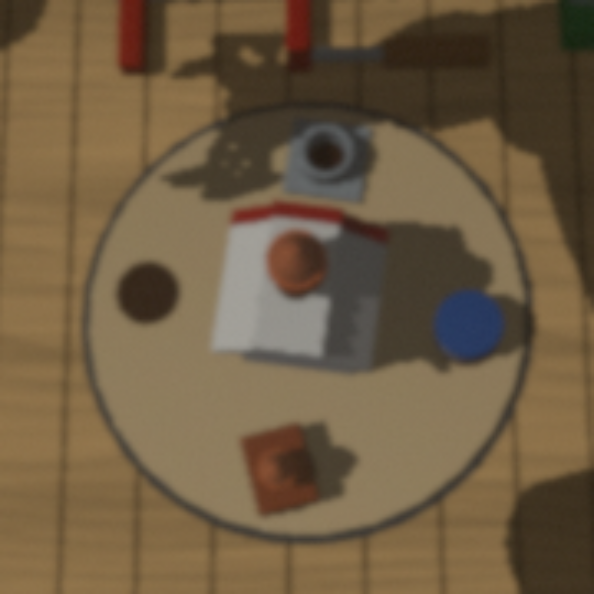

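Everything stands in place: guard collar (325,152), big finial (298,262), block (280,470), tin (469,325), finial (283,466). A quick numeric check.

```bash
python3 -c "
from h import *
p=np.load('top1.npy',allow_pickle=True).item()
for n,u,v,z in(('guard',325,152,.034),('big',297,263,.161),('block',280,469,.036),('small',284,466,.06),('tin',469,325,.042)):print(n,ray(p,150+u/3.3-.35,90+v/3.3-.35,z).round(4))
print('want front .704 -.034, axis .5755 -.0155, back .447 .0035, left .557 -.144')"
```

```text
guard [ 0.7024 -0.0326  0.034 ]
big [ 0.5779 -0.0174  0.161 ]
block [0.4479 0.0036 0.036 ]
small [ 0.4481 -0.0012  0.06  ]
tin [ 0.557  -0.1435  0.042 ]
want front .704 -.034, axis .5755 -.0155, back .447 .0035, left .557 -.144
```

All are within about 5 mm.

```bash
python3 -c "
from h import *
print(job_done())"
```

```text
the job is handed in; nothing more can be done
None
```

The job is handed in: guard in front, block behind with the small finial on it, tin to the left and big finial on the ridge all measured within about 5 mm of target in the last top view, everything was released, and I never touched the marking gauge; the hand-in call returned no verdict.

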